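# Shut the hob guard gate and drop its lock pin

## Robot

A 6-joint arm with a two-finger parallel gripper is mounted at the origin on the work surface. World frame = base frame: x ahead of the robot, y to its left, z up, the work surface at z = 0. Lengths are in mm, angles in rad, forces in N, time in s.
With the tool pointing down it reaches from about 400 to 925 mm from the base axis. Payload 12.5 kg.
Tool frame: the origin (TCP) lies at the very end of the fingers, on their centre line; the grasp point (between the pads) lies grip_depth behind it (grip_depth is the distance from the TCP to the grasp point, in mm); z points along the fingers, y is the line along which they close (so a half turn about z gives the same grasp; the last joint's range is limited). The gripper opens to 95 mm and grips with 3 to 60 N. Pads are 20 mm wide; open, the fingers measure 119 mm over their backs; the gripper's body (75 mm by 180 mm) begins 59 mm behind the grasp point.
Start: joints at [1.131, 0.491, 1.559, -0, 1.092, -0.106], TCP at [204.757, 590.529, 188.561] pointing down, gripper open.
Joint ranges: [-3.1, 3.1], [-0.84, 2.19], [0.05, 2.79], [-1.13, 4.28], [0.06, 2.93], [-2.69, 2.69]. Speed limits (rad/s): [2.22, 2.22, 2.79, 3.14, 3.14, 3.14].

## Interface

Orientations are given as [roll, pitch, yaw] about the fixed x, y, z axes, in that order (R = Rz(yaw) Ry(pitch) Rx(roll)).
In Python, from cell import state, read_camera, job_done, grip_depth gives the robot as it stands.
- The arm moves only by the tool drive_tool, never from a script. Its argument "targets" is a list of rows, each an object with "jaw": the opening, from 0 (shut) to 1 (fully open); "travel": the shift along the tool's x, y, z in m, a list of three; "twist": the turn about the tool's z in rad. In form: [{"jaw": jaw, "travel": [tx, ty, tz], "twist": twist}, ...]. A call has 1 to 8 rows; each row is the pose to reach, as a shift and turn from the pose commanded when the call began, along the tool's axes at that moment; what a row does not reach only later rows make up. A row lasts 1/12 s, in which the tool goes at most 41.7 mm and 7.16 degrees, less where a joint would pass 70% of its speed; a pose out of reach is approached as far as the arm can. A call with a gripper value outside its range is refused whole. The fingers move at their own pace and stop on an object; the grip force is fixed at half the most. Time passes only in rows, so rows that repeat a pose let the fingers close. It gives the time, the measured TCP pose, the force, the opening and the grip force at its end, in the units of the state.
- state(): the state, without advancing time (a new reading comes with each control period).
- read_camera(name): name is "scene" or "top"; returns a dict with "frame" (480x640x3 uint8, red, green, blue), "fx", "fy", "cx", "cy" (pixels), "k1" (the pictures are not rectified: a ray, as slopes to the right and down, at radius r is drawn at 1 + k1 r^2 times it, then the intrinsics apply), "R" (3x3) and "t" (3): a world point X has camera coordinates R X + t. Camera axes: x right, y down, z forward; pixel columns grow to the right and rows downward; lengths in mm; the calibration is good to about 2 mm. A picture is of the moment at which its call begins. There is no depth.
- job_done(): hands the job in; it is judged then, once.
The state is a dict: "t": time; "joints": joint angles; "qvel": joint speeds; "tau": joint torques, N m; "eef_pos": TCP position; "tcp_rot": TCP orientation; "ft_force": force on the tool from outside, world axes, zero at the start; "moment": the same for the moment, N m; "opening": opening from 0.0 (shut) to 1.0 (fully open); "grip_force": force on a finger pad.
Only numpy, scipy, OpenCV 4.12 (cv2) and the standard library are available. Lean on these libraries where they do the work, as an engineer would, in place of code of your own. Each camera call takes 0.05 s, during which the arm holds its last target. There are 200 camera calls.

## Task

Swing the little yellow guard gate fully shut, so that the brass knuckle at its end lies over the brass knuckle of the keeper, then take the black-knobbed steel pin from the white utensil stand and drop it fully home through both knuckles to lock the gate. Leave the glass tumbler beside the stand upright and where it is, and let go of the pin.

Things in the scene. Friction and masses are not known exactly. Their poses are not given: they have to be found in the camera images.
- gate (a joint): low yellow gate, rad: 0 shut at its stop, opens to 1.0, stays where left (0.12 N m). Vertical pivot 200 mm from keeper_hole along its +x, post to z 93 mm. In keeper_hole axes, at q the gate's knuckle (brass ring 42 mm wide, hole 22, z 57 to 81) is at pivot + 200 mm*(-cos q, -sin q). On that line its 10 mm thick top rail, z 59 to 79, 15 to 180 mm from the pivot; lower rail z 26 to 38, to 140 mm.
- keeper_hole (a point): centre of the top face (z 55 mm) of the fixed keeper knuckle: upright brass ring 42 mm wide, 25 mm high, hole 22 mm, over a dark foot strip 8 mm thick. z up, +x along the shut gate to its pivot, -y the side the gate opens to; a bracket holds the ring on the +y side. With the gate shut, its knuckle's hole is right above this one, top face 26 mm above this point.
- pin: lock pin, 80 g, upright in a white stand (150x60x55 mm, 2 holes 85 mm apart; the other holds a wooden stick 110 mm high, knob 26 mm). Origin at its tip, on the drainer; z up the pin. Steel shank 12 mm wide, 70 long, tapered tip; flange 34 mm wide, 70 to 74 mm up; black round knob to grip, 24 mm wide, 74 to 104 mm up. Lift 60 mm to clear. Home: flange on gate knuckle, tip 44 mm below keeper_hole.
- tumbler: clear glass tumbler, 70 mm wide at the rim, 90 mm high, wall 3 mm, standing mouth up beside the white stand, on the side away from the robot, at least 100 mm from the pin and from the gate. Origin at the centre of its underside, z up. To be left alone.
Things that resemble listed ones, but are neither listed nor needed, are in the scene too. There is more than one size of the pin; the one meant has the size given above.

How it is judged (in metres and radians):
On the way:
1. the gate is swung shut (value of joint gate below 0.06 rad), for 0.2 s.
At the end, for the whole second after the job is handed in: the gate is shut (within 0.06 rad), and the pin stands at rest through both knuckles: tip at least 34 mm below the keeper knuckle's top face (10 mm short of fully home is allowed), within 12 mm of the hole's axis, tilted less than 10 degrees (value of joint gate below 0.06 rad and z of pin in the frame of keeper_hole below -0.034 m and horizontal distance between pin and keeper_hole below 0.012 m and angle between pin's own z axis and vertical below 0.18 rad and linear speed of pin below 0.03 m/s); the robot touches nothing.
It fails at once if the glass tumbler is tipped or pushed away (angle between tumbler's own z axis and vertical above 0.35 rad or distance of tumbler from where it was at the start of the episode above 0.04 m).
It also fails if it takes over 54 s, if anything falls off the work surface, if the arm or the gripper's body presses on something with over 40 N, if the wrist force passes 120 N, or if a joint passes its speed limit or range.

## Working session

There is one attempt and no reset: what is moved stays moved. The work goes in short steps, Python scripts to look and compute and a tool call to move; the robot and the scene stay as the last step left them, time stands still between calls to the robot, and variables do not carry over. Pictures are saved under pics/ and viewed, at most 10 in all, crops included, and the job is handed in when it is done.

Besides the shell and the picture viewer there is one more tool, called after "Request:" as name(argument=value, ...), one argument or row to a line, values as JSON. drive_tool: Moves the arm, as the interface text tells. Its arguments: {"type":"object","properties":{"targets":{"type":"array"}},"required":["targets"]}

```bash
mkdir -p pics; ls; cat > h.py <<'E'
import numpy as np, cv2
from cell import state, read_camera, job_done, grip_depth
def snap(n,f):
    c=read_camera(n); cv2.imwrite(f,cv2.cvtColor(c['frame'],cv2.COLOR_RGB2BGR)); np.savez(f+'.npz',**c); return c
def load(f): return dict(np.load(f+'.npz'))
def ray(c,u,v):
    d=np.array([(u-c['cx'])/c['fx'],(v-c['cy'])/c['fy']]); s=d.copy()
    for _ in range(20): s=d/(1+c['k1']*(s@s))
    R=np.array(c['R']);t=np.array(c['t'])
    return -R.T@t, R.T@np.array([*s,1])
def atz(c,u,v,z):
    o,d=ray(c,u,v); return o+d*(z-o[2])/d[2]
def proj(c,X):
    p=np.array(c['R'])@np.array(X,float)+np.array(c['t']); s=p[:2]/p[2]; s=s*(1+c['k1']*(s@s))
    return np.array([c['cx']+c['fx']*s[0],c['cy']+c['fy']*s[1]])
def tri(c1,p1,c2,p2):
    o1,d1=ray(c1,*p1);o2,d2=ray(c2,*p2)
    s=np.linalg.lstsq(np.c_[d1,-d2],o2-o1,rcond=None)[0]
    a,b=o1+s[0]*d1,o2+s[1]*d2
    return (a+b)/2,np.linalg.norm(a-b)
E
python3 - <<'E'
from h import *
print(grip_depth,state())
for n in('scene','top'):
    c=snap(n,f'pics/{n}0.png'); print(n,c['fx'],c['k1'],-np.array(c['R']).T@np.array(c['t']),np.round(c['R'],2).tolist())
E
```

```text
pics
18.8 {'t': 0.0, 'joints': array([ 1.13137783e+00,  4.91525645e-01,  1.55946901e+00, -1.60062824e-05,
        1.09170801e+00, -1.05633071e-01]), 'qvel': array([-0.00023447,  0.00019148,  0.00166273,  0.00273304, -0.00151755,
       -0.00174239]), 'tau': array([-3.21344760e-04, -6.12642288e+01, -2.58182734e+01,  6.92454656e-02,
        4.81447508e-02, -1.74930728e-04]), 'eef_pos': array([204.64349503, 590.24477846, 187.97610163]), 'tcp_rot': array([-3.14048733e+00, -1.02919697e-04,  2.80781456e+00]), 'ft_force': array([-0.32871267,  0.08044723,  0.66237162]), 'moment': array([-0.07801057, -0.03663587, -0.03115093]), 'grip_force': 0.0, 'opening': 1.0012625376174458}
scene 621.3211575052978 -0.051208528067491925 [1021.68955714 -680.57353351  811.79074343] [[0.78, 0.63, 0.02], [0.45, -0.54, -0.71], [-0.44, 0.56, -0.7]]
top 486.5231124370951 0.02031356076034419 [ 505.36914134  -90.01997989 1011.97024433] [[-0.02, -1.0, -0.01], [-1.0, 0.02, -0.08], [0.08, 0.01, -1.0]]
```

View pics/scene0.png

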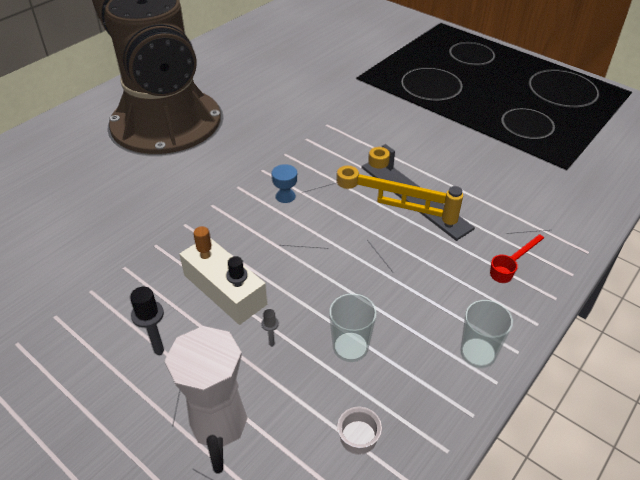

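View pics/top0.png

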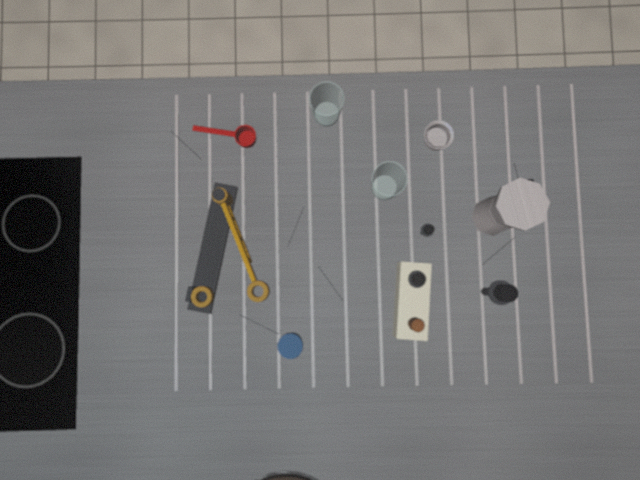

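Scene view: the gate is open with its knuckle at (347,176), the keeper ring at (378,157) and the pivot post at (455,192). In the top view these are at (258,291), (201,297) and (220,195).

Pin candidates are the knobbed pin in the white stand, scene (236,268) / top (417,279); a small grey pin standing at (269,325); and a large black pin at (146,310). The one in the stand fits the description. I'll confirm with an enlarged crop and measure sizes.

```bash
python3 - <<'E'
from h import *
s,t=load('pics/scene0.png'),load('pics/top0.png')
cr=lambda c,x,y,w,h,k: cv2.resize(cv2.cvtColor(c['frame'][y:y+h,x:x+w],cv2.COLOR_RGB2BGR),None,fx=k,fy=k,interpolation=cv2.INTER_CUBIC)
a=cr(s,180,220,100,75,4); b=cr(t,380,250,100,75,4); g=cr(t,180,180,100,150,4)
g2=cr(s,330,135,133,100,3)
top=np.hstack([np.vstack([a,b]),g]); cv2.imwrite('pics/crop0.png',top)
K=atz(t,201,297,55);G=atz(t,258,291,81);P=atz(t,220,195,93);pin=atz(t,417,279,104)
print('K',K,'G',G,'P',P,'pin',pin, np.linalg.norm((K-P)[:2]),np.linalg.norm((G-P)[:2]))
print('tri K',tri(t,(201,297),s,(379,155)),'G',tri(t,(258,291),s,(347,174)),'pin',tri(t,(417,278.5),s,(235.5,262)))
print('tum',atz(t,386,187,0),atz(t,325,113,0))
E
```

```text
K [477.83327548 153.53645891  55.        ] G [487.40926362  38.33465197  81.        ] P [671.85240809 107.13960353  93.        ] pin [ 503.39719875 -260.40820214  104.        ] 199.48957869844867 196.85881972549228
tri K (array([479.0540732 , 157.81278778,  43.41757501]), np.float64(4.0493417669251786)) G (array([488.36995178,  40.31673489,  73.4463631 ]), np.float64(2.8965130369176317)) pin (array([ 504.4587816 , -261.63131815,   96.92792844]), np.float64(0.40225772036722884))
tum [ 697.28315164 -222.45594822    0.        ] [859.88119734 -97.97812514   0.        ]
```

View pics/crop0.png

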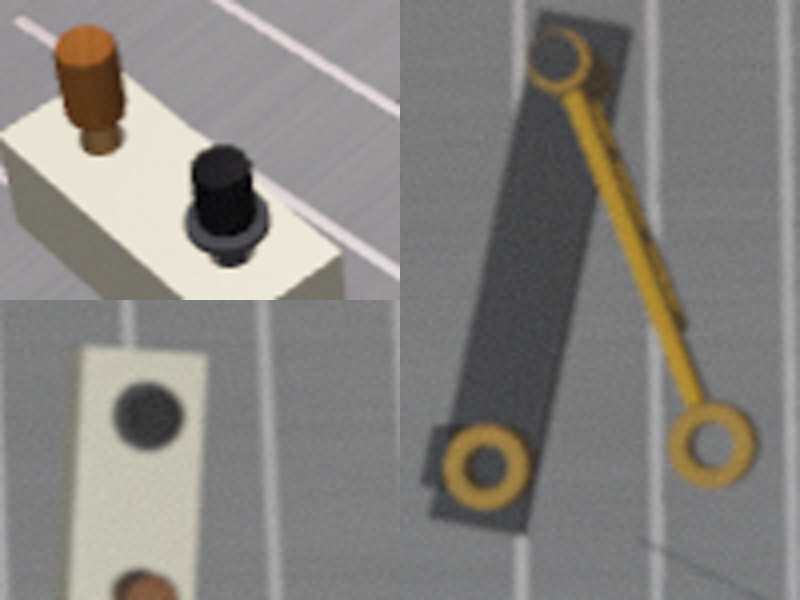

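The crop confirms it. The pin in the stand has a black knob, a wide flange and a shank rising from the white stand, so it's the one meant; top-view centre is (417,278.8). The keeper ring is at (201.2,296.8), the gate knuckle at (258,291.5) and the pivot at (219.8,195.2), which puts the gate at about q 0.59.

Next I'll move to the open side of the gate with the gripper shut.

Request:
drive_tool(
  targets=[
    {"jaw":0,"travel":[-0.025,-0.021,0],"twist":-0.05},
    {"jaw":0,"travel":[-0.055,-0.046,0],"twist":-0.098},
    {"jaw":0,"travel":[-0.086,-0.072,0],"twist":-0.098},
    {"jaw":0,"travel":[-0.117,-0.098,0],"twist":-0.098},
    {"jaw":0,"travel":[-0.148,-0.124,0],"twist":-0.098},
    {"jaw":0,"travel":[-0.179,-0.15,0],"twist":-0.098},
    {"jaw":0,"travel":[-0.21,-0.176,0],"twist":-0.098},
    {"jaw":0,"travel":[-0.24,-0.202,0],"twist":-0.098},
  ],
)

```text
t: 0.77
eef_pos: [365.9, 319.2, 188.5]
tcp_rot: [-3.142, -0.0, 2.906]
ft_force: [0.7, 0.3, -0.0]
opening: 0.496
grip_force: 0.0
```

```bash
cat >> h.py <<'E'
from scipy.spatial.transform import Rotation as Ro
K=np.array([477.5,153.,55]);ang=-0.2346
KR=Ro.from_euler('z',ang).as_matrix()
def rep(W=None):
    s=state();R=Ro.from_euler('xyz',s['tcp_rot']).as_matrix()
    print('t',round(s['t'],2),'pos',s['eef_pos'].round(1),'rpy',s['tcp_rot'].round(3),'F',s['ft_force'].round(1),'open',round(s['opening'],3),'gf',round(s['grip_force'],1))
    print('in K',(KR.T@(s['eef_pos']-K)).round(1))
    if W is not None: print('travel',(R.T@(np.array(W)-s['eef_pos'])).round(1))
E
python3 -c "
from h import *
rep([547,12,188])"
```

```text
t 0.77 pos [365.9 319.2 188.5] rpy [-3.142 -0.     2.906] F [ 0.7  0.3 -0. ] open 0.496 gf 0.0
in K [-147.2  135.7  133.5]
travel [-247.8 -256.5    0.5]
```

Request:
drive_tool(
  targets=[
    {"jaw":0,"travel":[-0.028,-0.029,0],"twist":0},
    {"jaw":0,"travel":[-0.056,-0.058,0],"twist":0},
    {"jaw":0,"travel":[-0.084,-0.087,0],"twist":0},
    {"jaw":0,"travel":[-0.112,-0.116,0],"twist":0},
    {"jaw":0,"travel":[-0.14,-0.145,0],"twist":0},
    {"jaw":0,"travel":[-0.168,-0.174,0],"twist":0},
    {"jaw":0,"travel":[-0.196,-0.203,0],"twist":0},
    {"jaw":0,"travel":[-0.22,-0.23,0],"twist":0},
  ],
)

```text
t: 1.43
eef_pos: [526.4, 43.7, 188.4]
tcp_rot: [3.142, -0.0, 2.905]
ft_force: [0.6, 0.7, -0.2]
opening: 0.004
grip_force: 0.0
```

Request:
drive_tool(
  targets=[
    {"jaw":0,"travel":[-0.015,-0.015,0.0],"twist":0},
    {"jaw":0,"travel":[-0.025,-0.025,0.01],"twist":0},
    {"jaw":0,"travel":[-0.025,-0.025,0.035],"twist":0},
    {"jaw":0,"travel":[-0.025,-0.025,0.065],"twist":0},
    {"jaw":0,"travel":[-0.025,-0.025,0.095],"twist":0},
    {"jaw":0,"travel":[-0.025,-0.025,0.115],"twist":0},
    {"jaw":0,"travel":[-0.025,-0.025,0.125],"twist":0},
    {"jaw":0,"travel":[-0.025,-0.025,0.125],"twist":0},
  ],
)

```text
t: 2.1
eef_pos: [542.6, 16.4, 61.2]
tcp_rot: [-3.141, -0.004, 2.906]
ft_force: [-0.1, 0.8, -0.1]
opening: 0.002
grip_force: 0.0
```

```bash
python3 -c "
from h import *
rep([547,12,62])"
```

```text
t 2.1 pos [542.6  16.4  61.2] rpy [-3.141 -0.004  2.906] F [-0.1  0.8 -0.1] open 0.002 gf 0.0
in K [  95.1 -117.7    6.2]
travel [-5.3 -3.3 -0.8]
```

Request:
drive_tool(
  targets=[
    {"jaw":0,"travel":[0.008,0.012,0],"twist":0},
    {"jaw":0,"travel":[0.018,0.027,0],"twist":0},
    {"jaw":0,"travel":[0.026,0.042,0],"twist":0},
    {"jaw":0,"travel":[0.033,0.057,0],"twist":0},
    {"jaw":0,"travel":[0.039,0.07,0],"twist":0},
    {"jaw":0,"travel":[0.042,0.081,0],"twist":0},
    {"jaw":0,"travel":[0.044,0.089,0],"twist":0},
    {"jaw":0,"travel":[0.045,0.095,0],"twist":0},
  ],
)

```text
t: 2.77
eef_pos: [522.7, 120.0, 64.3]
tcp_rot: [3.141, 0.001, 2.907]
ft_force: [0.2, -0.6, 0.8]
opening: 0.002
grip_force: 0.0
```

Request:
drive_tool(
  targets=[
    {"jaw":0,"travel":[0,0.001,0],"twist":0},
    {"jaw":0,"travel":[0,0.002,0],"twist":0},
    {"jaw":0,"travel":[0,0.003,0],"twist":0},
    {"jaw":0,"travel":[0,0.004,0],"twist":0},
  ],
)

```text
t: 3.1
eef_pos: [523.5, 122.2, 63.5]
tcp_rot: [3.142, -0.0, 2.905]
ft_force: [0.6, -0.0, -0.2]
opening: 0.008
grip_force: 0.0
```

```bash
python3 -c "
from h import *
rep()
c=snap('top','pics/top1.png')
cv2.imwrite('pics/crop1.png',cv2.resize(cv2.imread('pics/top1.png')[170:320,170:320],None,fx=4,fy=4,interpolation=cv2.INTER_CUBIC))
"
```

```text
t 3.1 pos [523.5 122.2  63.5] rpy [ 3.142 -0.     2.905] F [ 0.6 -0.  -0.2] open 0.008 gf 0.0
in K [ 51.9 -19.2   8.5]
```

View pics/crop1.png

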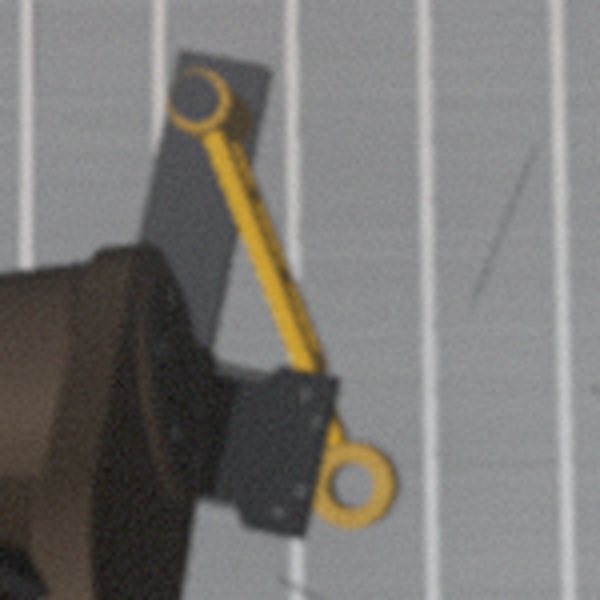

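The top crop shows the knuckle still at about (259,291), so the gate doesn't appear to have moved even though the tool passed its line. I'll check from the scene camera.

```bash
python3 -c "
from h import *
c=snap('scene','pics/scene2.png')
print([proj(c,X).round(0) for X in ([523.5,122.2,63.5],K,[672,107,93],[487,38,81])])
cv2.imwrite('pics/crop2.png',cv2.resize(cv2.imread('pics/scene2.png')[80:280,260:520],None,fx=3,fy=3,interpolation=cv2.INTER_CUBIC))
"
```

```text
[array([387., 165.]), array([376., 151.]), array([451., 190.]), array([345., 171.])]
```

View pics/crop2.png

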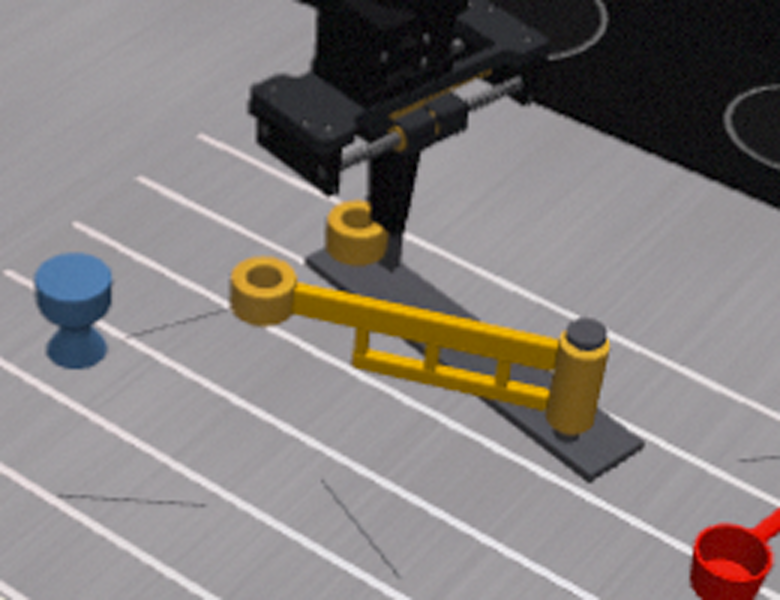

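The finger is on the far (keeper) side of the gate and the gate hasn't moved, so the tip passed over or along the rail without pushing it. I'll lift back over, go lower, and push in small checked steps.

Request:
drive_tool(
  targets=[
    {"jaw":0,"travel":[0,0,-0.03],"twist":0},
    {"jaw":0,"travel":[0,0,-0.06],"twist":0},
    {"jaw":0,"travel":[-0.01,-0.03,-0.06],"twist":0},
    {"jaw":0,"travel":[-0.025,-0.065,-0.06],"twist":0},
    {"jaw":0,"travel":[-0.043,-0.1,-0.06],"twist":0},
    {"jaw":0,"travel":[-0.043,-0.1,-0.03],"twist":0},
    {"jaw":0,"travel":[-0.043,-0.1,0.0],"twist":0},
    {"jaw":0,"travel":[-0.043,-0.1,0.015],"twist":0},
  ],
)

```text
t: 3.87
eef_pos: [540.8, 14.2, 46.1]
tcp_rot: [-3.141, -0.002, 2.904]
ft_force: [0.0, -0.1, -0.4]
opening: 0.005
grip_force: 0.0
```

Request:
drive_tool(
  targets=[
    {"jaw":0,"travel":[0.005,0.008,0],"twist":0},
    {"jaw":0,"travel":[0.01,0.016,0],"twist":0},
    {"jaw":0,"travel":[0.015,0.024,0],"twist":0},
    {"jaw":0,"travel":[0.02,0.032,0],"twist":0},
  ],
)

```text
t: 4.2
eef_pos: [529.9, 52.4, 49.7]
tcp_rot: [3.141, 0.002, 2.906]
ft_force: [0.2, -0.5, -0.8]
opening: 0.001
grip_force: 0.5
```

```bash
python3 -c "
from h import *
rep()
a=load('pics/top0.png');b=load('pics/top1.png');c=snap('top','pics/top3.png')
def cen(f):
    h=cv2.cvtColor(f['frame'],cv2.COLOR_RGB2HSV); m=cv2.inRange(h,(15,110,80),(30,255,255)); m[:170]=0;m[330:]=0;m[:,300:]=0
    ys,xs=np.nonzero(m); k=(xs>246); return len(xs),xs[k].mean(),ys[k].mean()
print(cen(a),cen(b),cen(c))
s=load('pics/scene0.png');s2=load('pics/scene2.png');s3=snap('scene','pics/scene3.png')
cv2.imwrite('pics/crop3.png',np.hstack([cv2.resize(cv2.imread('pics/'+n+'3.png')[y:y+180,x:x+133],None,fx=3,fy=3,interpolation=cv2.INTER_CUBIC) for n,y,x in(('scene',80,310),('top',160,170))]))
"
```

```text
t 4.2 pos [529.9  52.4  49.7] rpy [3.141e+00 2.000e-03 2.906e+00] F [ 0.2 -0.5 -0.8] open 0.001 gf 0.5
in K [ 74.4 -85.7  -5.3]
(1138, np.float64(254.83188405797102), np.float64(282.94202898550725)) (798, np.float64(256.34181818181816), np.float64(285.7490909090909)) (346, np.float64(nan), np.float64(nan))<string>:7: RuntimeWarning: Mean of empty slice.
  ret = ret.dtype.type(ret / rcount)
```

View pics/crop3.png

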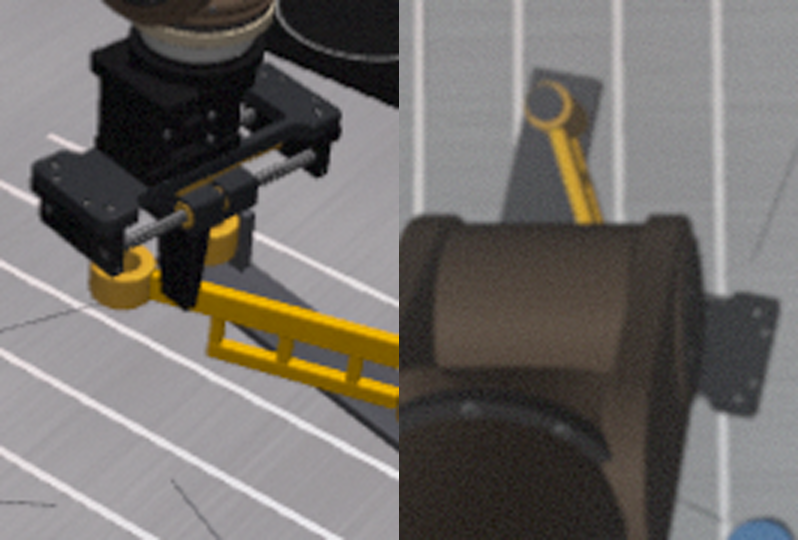

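The finger is now against the rail's open side, with the knuckle at scene pixel (351,169). I'll push on in small steps.

Request:
drive_tool(
  targets=[
    {"jaw":0,"travel":[0.003,0.007,0],"twist":0},
    {"jaw":0,"travel":[0.007,0.014,0],"twist":0},
    {"jaw":0,"travel":[0.01,0.021,0],"twist":0},
    {"jaw":0,"travel":[0.013,0.028,0],"twist":0},
  ],
)

```text
t: 4.63
eef_pos: [523.7, 82.2, 48.8]
tcp_rot: [3.141, 0.0, 2.906]
ft_force: [0.8, -1.3, -0.5]
opening: 0.004
grip_force: 0.4
```

```bash
python3 -c "
from h import *
rep()
s3=snap('scene','pics/scene4.png')
cv2.imwrite('pics/crop4.png',cv2.resize(cv2.imread('pics/scene4.png')[120:240,320:480],None,fx=4,fy=4,interpolation=cv2.INTER_CUBIC))
"
```

```text
t 4.63 pos [523.7  82.2  48.8] rpy [3.141 0.    2.906] F [ 0.8 -1.3 -0.5] open 0.004 gf 0.4
in K [ 61.4 -58.1  -6.2]
```

View pics/crop4.png

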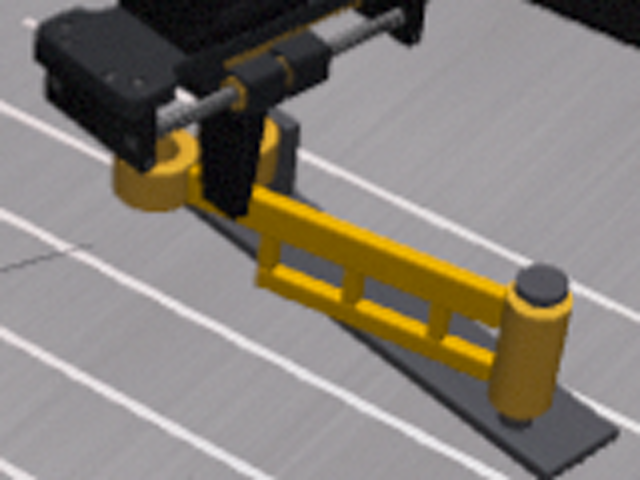

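The gate is moving with the finger. I'll finish the swing and press gently on the stop.

Request:
drive_tool(
  targets=[
    {"jaw":0,"travel":[0.003,0.007,0],"twist":0},
    {"jaw":0,"travel":[0.005,0.014,0],"twist":0},
    {"jaw":0,"travel":[0.007,0.021,0],"twist":0},
    {"jaw":0,"travel":[0.009,0.027,0],"twist":0},
    {"jaw":0,"travel":[0.01,0.032,0],"twist":0},
    {"jaw":0,"travel":[0.011,0.035,0],"twist":0},
    {"jaw":0,"travel":[0.011,0.037,0],"twist":0},
  ],
)

```text
t: 5.27
eef_pos: [521.5, 120.5, 48.5]
tcp_rot: [3.142, -0.0, 2.906]
ft_force: [-0.6, -0.1, 1.1]
opening: 0.003
grip_force: 0.4
```

Request:
drive_tool(
  targets=[
    {"jaw":0,"travel":[0,0.001,0],"twist":0},
    {"jaw":0,"travel":[0,0.002,0],"twist":0},
    {"jaw":0,"travel":[0,0.003,0],"twist":0},
  ],
)

```text
t: 5.52
eef_pos: [522.2, 122.8, 48.4]
tcp_rot: [-3.141, -0.0, 2.906]
ft_force: [-1.4, -0.2, 0.6]
opening: 0.006
grip_force: 0.4
```

```bash
python3 -c "
from h import *
rep()"
```

```text
t 5.52 pos [522.2 122.8  48.4] rpy [-3.141 -0.     2.906] F [-1.4 -0.2  0.6] open 0.006 gf 0.4
in K [ 50.5 -19.   -6.6]
```

Request:
drive_tool(
  targets=[
    {"jaw":0,"travel":[0,0.001,0],"twist":0},
    {"jaw":0,"travel":[0,0.002,0],"twist":0},
    {"jaw":0,"travel":[0,0.002,0],"twist":0},
  ],
)

```text
t: 5.77
eef_pos: [522.9, 124.9, 48.5]
tcp_rot: [3.141, 0.0, 2.906]
ft_force: [-0.3, 0.8, 0.5]
opening: 0.008
grip_force: 0.2
```

```bash
python3 -c "
from h import *
rep()
c=snap('scene','pics/scene5.png')
cv2.imwrite('pics/crop5.png',cv2.resize(cv2.imread('pics/scene5.png')[110:240,330:490],None,fx=4,fy=4,interpolation=cv2.INTER_CUBIC))
"
```

```text
t 5.77 pos [522.9 124.9  48.5] rpy [3.141 0.    2.906] F [-0.3  0.8  0.5] open 0.008 gf 0.2
in K [ 50.7 -16.8  -6.5]
```

View pics/crop5.png

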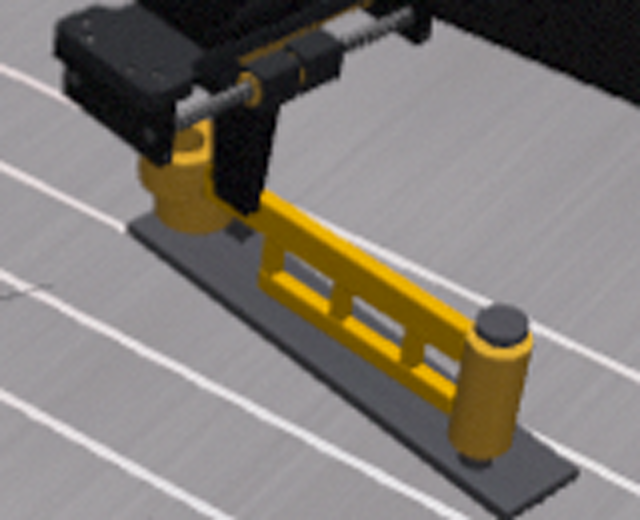

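The gate is almost shut, with the upper knuckle still slightly offset from the keeper. I'll push on until the stop resists.

Request:
drive_tool(
  targets=[
    {"jaw":0,"travel":[0,0.001,0],"twist":0},
    {"jaw":0,"travel":[0,0.002,0],"twist":0},
    {"jaw":0,"travel":[0,0.003,0],"twist":0},
    {"jaw":0,"travel":[0,0.003,0],"twist":0},
  ],
)

```text
t: 6.15
eef_pos: [523.6, 127.9, 48.6]
tcp_rot: [3.141, 0.0, 2.906]
ft_force: [-0.9, 0.6, -0.4]
opening: 0.003
grip_force: 0.2
```

Request:
drive_tool(
  targets=[
    {"jaw":0,"travel":[0,0.001,0],"twist":0},
    {"jaw":0,"travel":[0,0.002,0],"twist":0},
    {"jaw":0,"travel":[0,0.002,0],"twist":0},
  ],
)

```text
t: 6.4
eef_pos: [524.1, 129.9, 48.5]
tcp_rot: [3.141, 0.0, 2.906]
ft_force: [-0.3, -0.3, 1.0]
opening: 0.002
grip_force: 0.1
```

Request:
drive_tool(
  targets=[
    {"jaw":0,"travel":[0,0.001,0],"twist":0},
    {"jaw":0,"travel":[0,0.002,0],"twist":0},
    {"jaw":0,"travel":[0,0.002,0],"twist":0},
  ],
)

```text
t: 6.65
eef_pos: [524.5, 131.8, 48.5]
tcp_rot: [3.141, 0.0, 2.906]
ft_force: [-0.1, -0.7, -1.3]
opening: 0.002
grip_force: 0.1
```

```bash
python3 -c "
from h import *
rep()
c=snap('scene','pics/scene6.png')
cv2.imwrite('pics/crop6.png',cv2.resize(cv2.imread('pics/scene6.png')[110:240,330:490],None,fx=4,fy=4,interpolation=cv2.INTER_CUBIC))
a=cv2.imread('pics/scene5.png').astype(int);b=cv2.imread('pics/scene6.png').astype(int)
# gate rail lateral shift at several columns: yellow rows
for f in('scene5','scene6'):
    m=cv2.inRange(cv2.cvtColor(cv2.imread(f'pics/{f}.png'),cv2.COLOR_BGR2HSV),(15,110,80),(30,255,255))
    print(f,[(np.nonzero(m[110:240,x])[0][0]+110) for x in (400,410,420,430)],[np.nonzero(m[y,350:400])[0][:1]+350 for y in(148,152,160,164)])
E=[proj(c,K+KR@np.array(v)).round(1).tolist() for v in([0,0,0],[0,0,26],[-21,0,26],[-21,0,2])]
print(E)
"
```

```text
t 6.65 pos [524.5 131.8  48.5] rpy [3.141 0.    2.906] F [-0.1 -0.7 -1.3] open 0.002 gf 0.1
in K [50.7 -9.7 -6.5]
scene5 [np.int64(120), np.int64(166), np.int64(172), np.int64(179)] [array([373]), array([365]), array([369]), array([370])]
scene6 [np.int64(120), np.int64(164), np.int64(171), np.int64(178)] [array([376]), array([369]), array([369]), array([370])]
[[376.3, 151.3], [377.2, 140.8], [370.3, 135.7], [369.6, 145.4]]
```

Request:
drive_tool(
  targets=[
    {"jaw":0,"travel":[0,0.001,0],"twist":0},
    {"jaw":0,"travel":[0,0.002,0],"twist":0},
    {"jaw":0,"travel":[0,0.002,0],"twist":0},
  ],
)

```text
t: 6.95
eef_pos: [525.0, 133.7, 48.5]
tcp_rot: [3.141, 0.0, 2.906]
ft_force: [-0.4, -0.2, 1.1]
opening: 0.002
grip_force: 0.1
```

Request:
drive_tool(
  targets=[
    {"jaw":0,"travel":[0,0.001,0],"twist":0},
    {"jaw":0,"travel":[0,0.001,0],"twist":0},
  ],
)

```text
t: 7.12
eef_pos: [525.2, 134.7, 48.5]
tcp_rot: [3.141, 0.0, 2.906]
ft_force: [-0.3, 0.0, -0.4]
opening: 0.007
grip_force: 0.1
```

```bash
python3 -c "
from h import *
rep()
c=snap('scene','pics/scene7.png')
for f in('scene6','scene7'):
    m=cv2.inRange(cv2.cvtColor(cv2.imread(f'pics/{f}.png'),cv2.COLOR_BGR2HSV),(15,110,80),(30,255,255))
    print(f,[(np.nonzero(m[130:240,x])[0][0]+130) for x in (405,410,420,430)],[np.nonzero(m[y,350:400])[0][:1]+350 for y in(148,150,152,154,160,164)])
"
```

```text
t 7.12 pos [525.2 134.7  48.5] rpy [3.141 0.    2.906] F [-0.3  0.  -0.4] open 0.007 gf 0.1
in K [50.7 -6.7 -6.5]
scene6 [np.int64(160), np.int64(164), np.int64(171), np.int64(178)] [array([376]), array([368]), array([369]), array([369]), array([369]), array([370])]
scene7 [np.int64(159), np.int64(163), np.int64(170), np.int64(177)] [array([370]), array([370]), array([369]), array([369]), array([369]), array([370])]
```

Request:
drive_tool(
  targets=[
    {"jaw":0,"travel":[0,0.001,0],"twist":0},
    {"jaw":0,"travel":[0,0.002,0],"twist":0},
    {"jaw":0,"travel":[0,0.002,0],"twist":0},
  ],
)

```text
t: 7.42
eef_pos: [525.2, 135.1, 48.5]
tcp_rot: [-3.139, -0.001, 2.907]
ft_force: [-1.3, -13.6, 1.8]
opening: 0.004
grip_force: 6.8
```

Request:
drive_tool(
  targets=[
    {"jaw":0,"travel":[0,0.001,0],"twist":0},
    {"jaw":0,"travel":[0,0.001,0],"twist":0},
  ],
)

```text
t: 7.58
eef_pos: [525.3, 135.2, 48.5]
tcp_rot: [-3.138, -0.001, 2.907]
ft_force: [-3.1, -20.9, 3.3]
opening: 0.007
grip_force: 10.4
```

```bash
python3 -c "
from h import *
rep()
c=snap('scene','pics/scene8.png')
for f in('scene7','scene8'):
    m=cv2.inRange(cv2.cvtColor(cv2.imread(f'pics/{f}.png'),cv2.COLOR_BGR2HSV),(15,110,80),(30,255,255))
    print(f,[(np.nonzero(m[130:240,x])[0][0]+130) for x in (405,410,420,430)],[np.nonzero(m[y,350:400])[0][:1]+350 for y in(148,150,152,154,160,164)])
"
```

```text
t 7.58 pos [525.3 135.2  48.5] rpy [-3.138e+00 -1.000e-03  2.907e+00] F [ -3.1 -20.9   3.3] open 0.007 gf 10.4
in K [50.6 -6.3 -6.5]
scene7 [np.int64(159), np.int64(163), np.int64(170), np.int64(177)] [array([370]), array([370]), array([369]), array([369]), array([369]), array([370])]
scene8 [np.int64(159), np.int64(163), np.int64(170), np.int64(177)] [array([370]), array([370]), array([370]), array([369]), array([369]), array([370])]
```

The stop now resists at 21 N, so the gate is fully shut. I'll retreat, rise and head to the pin, opening the jaw on the way.

Request:
drive_tool(
  targets=[
    {"jaw":0,"travel":[0,-0.012,0],"twist":0},
    {"jaw":0,"travel":[0,-0.035,0],"twist":0},
    {"jaw":0,"travel":[0,-0.06,-0.015],"twist":0},
    {"jaw":0.6,"travel":[-0.01,-0.09,-0.045],"twist":0},
    {"jaw":0.6,"travel":[-0.02,-0.12,-0.075],"twist":0},
    {"jaw":0.6,"travel":[-0.03,-0.15,-0.1],"twist":0},
    {"jaw":0.6,"travel":[-0.04,-0.185,-0.105],"twist":0},
    {"jaw":0.6,"travel":[-0.05,-0.22,-0.105],"twist":0},
  ],
)

```text
t: 8.3
eef_pos: [524.0, -90.1, 156.1]
tcp_rot: [3.142, 0.005, 2.906]
ft_force: [0.7, 0.6, 0.1]
opening: 0.3
grip_force: 0.0
```

Request:
drive_tool(
  targets=[
    {"jaw":0.6,"travel":[-0.005,-0.035,0],"twist":0},
    {"jaw":0.6,"travel":[-0.01,-0.07,0],"twist":0},
    {"jaw":0.6,"travel":[-0.015,-0.105,0],"twist":0},
    {"jaw":0.6,"travel":[-0.018,-0.135,0],"twist":0},
    {"jaw":0.6,"travel":[-0.02,-0.16,0],"twist":0},
    {"jaw":0.6,"travel":[-0.02,-0.17,0],"twist":0},
    {"jaw":0.6,"travel":[-0.02,-0.17,0],"twist":0},
  ],
)

```text
t: 8.88
eef_pos: [502.3, -259.8, 153.3]
tcp_rot: [3.141, 0.0, 2.903]
ft_force: [-0.2, -0.4, -0.6]
opening: 0.596
grip_force: 0.0
```

```bash
python3 -c "
from h import *
rep([503.7,-260.7,77])
c=snap('top','pics/top9.png');s=snap('scene','pics/scene9.png')
cr=lambda n,x,y: cv2.resize(cv2.imread(f'pics/{n}9.png')[y:y+150,x:x+100],None,fx=4,fy=4,interpolation=cv2.INTER_CUBIC)
cv2.imwrite('pics/crop9.png',np.hstack([cr('scene',360,100),cr('top',170,180)]))
"
```

```text
t 8.88 pos [ 502.3 -259.8  153.3] rpy [3.141 0.    2.903] F [-0.2 -0.4 -0.6] open 0.596 gf 0.0
in K [ 120.1 -395.8   98.3]
travel [-1.5 -0.5 76.3]
```

View pics/crop9.png

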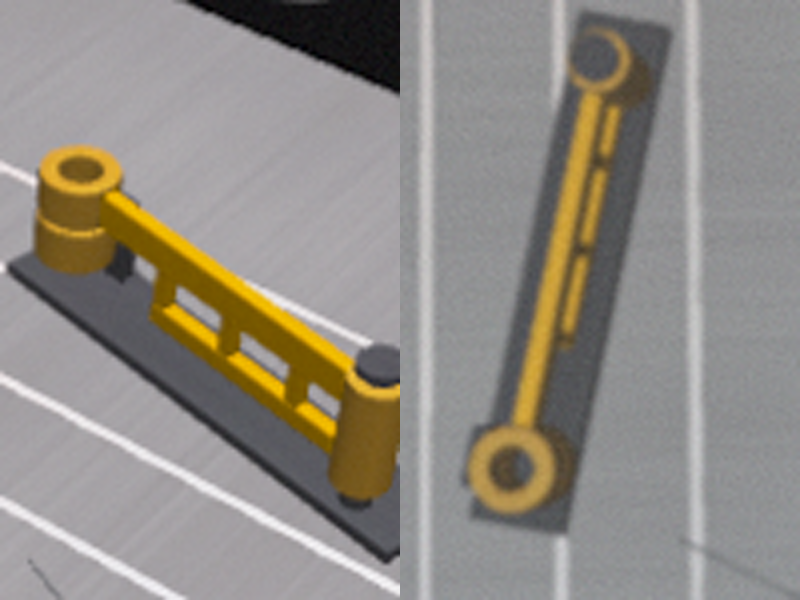

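The gate is fully shut, with the upper knuckle sitting over the keeper: knuckle top at top-view (198,297) and scene (380,142). I'll descend on the pin knob, grip it, and fit the hole position.

Request:
drive_tool(
  targets=[
    {"jaw":0.6,"travel":[-0.0015,-0.0005,0.025],"twist":0},
    {"jaw":0.6,"travel":[-0.0015,-0.0005,0.05],"twist":0},
    {"jaw":0.6,"travel":[-0.0015,-0.0005,0.068],"twist":0},
    {"jaw":0.6,"travel":[-0.0015,-0.0005,0.075],"twist":0},
    {"jaw":0.6,"travel":[-0.0015,-0.0005,0.075],"twist":0},
    {"jaw":0.3,"travel":[-0.0015,-0.0005,0.075],"twist":0},
    {"jaw":0,"travel":[-0.0015,-0.0005,0.075],"twist":0},
    {"jaw":0,"travel":[-0.0015,-0.0005,0.075],"twist":0},
  ],
)

```text
t: 9.65
eef_pos: [504.8, -259.0, 79.7]
tcp_rot: [-3.141, 0.002, 2.906]
ft_force: [-0.0, 0.6, 0.0]
opening: 0.449
grip_force: 0.0
```

Request:
drive_tool(
  targets=[
    {"jaw":0,"travel":[0,0,0],"twist":0},
    {"jaw":0,"travel":[0,0,0],"twist":0},
    {"jaw":0,"travel":[0,0,0],"twist":0},
    {"jaw":0,"travel":[0,0,0],"twist":0},
  ],
)

```text
t: 9.98
eef_pos: [504.2, -259.0, 78.7]
tcp_rot: [-3.142, 0.0, 2.906]
ft_force: [-0.6, 0.4, 0.3]
opening: 0.166
grip_force: 0.0
```

```bash
python3 -c "
from h import *
rep()
t=load('pics/top9.png');s=load('pics/scene9.png')
print(atz(t,198,297,81),atz(s,380.1,142,81),tri(t,(198,297),s,(380.1,142)))
# fit outer brass circle top view
f=cv2.cvtColor(t['frame'],cv2.COLOR_RGB2HSV);m=cv2.inRange(f,(12,110,120),(32,255,255))[275:325,175:225]
g=cv2.resize(m,None,fx=4,fy=4,interpolation=cv2.INTER_LINEAR)
# model fit: (x,y,z=81) silhouette of hole/outer rings at z=81 vs mask, both cameras
from scipy.optimize import minimize
th=np.linspace(0,2*np.pi,72,endpoint=False)
ims={}
for n,c in(('t',t),('s',s)):
    ims[n]=cv2.GaussianBlur(c['frame'][:,:,0].astype(float)-c['frame'][:,:,2].astype(float),(3,3),0)
def samp(n,c,x,y,r):
    p=np.array([proj(c,[x+r*np.cos(a),y+r*np.sin(a),81]) for a in th],np.float32)
    return cv2.remap(ims[n].astype(np.float32),p[:,:1],p[:,1:],cv2.INTER_LINEAR).mean()
for n,c in(('t',t),('s',s)):
    cost=lambda v: -(samp(n,c,*v,13.5)+samp(n,c,*v,16)+samp(n,c,*v,18.5)-1.5*samp(n,c,*v,8)-.5*samp(n,c,*v,24))
    o=minimize(cost,[478,153],method='Nelder-Mead');print(n,o.x,o.fun)
"
```

```text
t 9.98 pos [ 504.2 -259.    78.7] rpy [-3.142  0.     2.906] F [-0.6  0.4  0.3] open 0.166 gf 0.0
in K [ 121.8 -394.5   23.7]
[478.71571993 152.62476991  81.        ] [484.30712459 153.4096353   81.        ] (array([480.47478038, 154.98907979,  77.97633325]), np.float64(4.804555850385491))
t [479.26124202 153.52586016] -230.42529296875
s [484.25651229 152.58165176] -293.1377868652344
```

Request:
drive_tool(
  targets=[
    {"jaw":0,"travel":[0,0,0],"twist":0},
    {"jaw":0,"travel":[0,0,0],"twist":0},
  ],
)

```text
t: 10.15
eef_pos: [504.2, -258.9, 78.5]
tcp_rot: [3.141, 0.0, 2.906]
ft_force: [0.3, 0.2, -0.5]
opening: 0.035
grip_force: 0.0
```

```bash
python3 -c "
from h import *
rep()
s=snap('scene','pics/scene10.png');t=snap('top','pics/top10.png')
for z in (0,70,78,104): print(z,proj(s,[504.2,-259,z]).round(1))
# ascii of crop: classify pixels
f=s['frame'].astype(int)
for y in range(246,296,2):
    print(y,' '.join('%3d'%f[y,x].mean() for x in range(212,262,2)))
"
```

```text
t 10.15 pos [ 504.2 -258.9   78.5] rpy [3.141 0.    2.906] F [ 0.3  0.2 -0.5] open 0.035 gf 0.0
in K [ 121.7 -394.5   23.5]
0 [242.  300.3]
70 [238.1 272.4]
78 [237.6 269.1]
104 [236.  257.9]
246 236 238 238 238 224 169 171 133   9  14  14  11  10  24  13  10  15 170 167 167 170 168 169 172 168
248 238 238 238 238 239 232 176 162  15  16  11   6  16  10  19  14  13 165 165 167 167 170 170 168 168
250 238 238 239 238 238 238 237 187  61  14   9  19   7  19  22  14  14 167 170 168 171 169 167 170 172
252 238 238 239 238 239 239 239 238 176  11  13  11  12  19  19  12  41 170 167 170 169 167 171 171 168
254 234 239 238 239 238 239 239 239 238  91  13  17  12  19  25  12  41 168 170 167 167 171 166 166 166
256 239 239 238 240 239 239 240 239 238 193  11  10  13  17  21  12  96 171 167 168 168 167 168 168 164
258 238 238 238 239 239 239 239 238 226  75  30  11  16  16  18  21 132 167 168 168 167 168 167 169 166
260 239 238 239 239 240 239 239 239  93  37  40  29   6  20  29  10  76 170 166 167 168 167 166 165 169
262 238 239 239 239 239 239 239 239  36  36  38  40  21  16  42  93 176 166 
[... 991 characters left out ...]
 239 239 238 113  51  60  68  59  51  74 226 240 240 240 241 241 241 242 240
284 129 217 239 239 238 239 239 240 239 240 186  85  49  47  46 149 239 240 241 241 241 241 241 242 242
286 126 127 194 239 239 239 239 239 240 240 238 172  71  77 197 239 240 240 241 241 241 241 240 241 224
288 129 125 126 180 240 239 239 239 239 240 239 239 240 240 240 239 240 240 240 242 241 241 241 166 123
290 123 128 128 128 162 239 239 239 239 240 240 240 240 240 240 240 240 241 240 240 241 222 128 125 124
292 127 125 127 126 126 145 239 239 240 240 239 240 239 240 240 240 240 240 240 241 170 127 123 126 123
294 127 127 126 125 127 124 129 232 240 240 239 239 240 240 241 240 240 241 224 135 125 124 124 124 125
```

The jaw closed to 0.035 with no grip force, and the knob is still visible at scene (235.5,262). So the tips are above the knob even though the TCP reads z 78. That fits the first push clearing the rail at z 62: the real tips seem to be about 20–30 mm higher than reported. I'll check this against the earlier pictures.

```bash
python3 -c "
from h import *
s=load('pics/scene0.png');t=load('pics/top10.png')
for nm,T,px in(('c3',[529.9,52.4,49.7],(371,181.7)),('c4',[523.7,82.2,48.8],(379.5,173.8)),('c5',[522.9,124.9,48.5],(390,163))):
    print(nm,px,[(dz,proj(s,np.array(T)+[0,0,dz]).round(1).tolist()) for dz in(0,10,20,30)])
print('pin scene ray at z=104,97',atz(s,235.5,262,104),atz(s,235.5,262,97))
f=t['frame'].astype(int); print(proj(t,[504.2,-259,78.5]),proj(t,[504.2,-259,104]))
q=load('pics/scene10.png')['frame'].astype(int)
for y in range(250,272): print(y,' '.join('%3d'%q[y,x].mean() for x in range(226,250)))
"
```

```text
c3 (371, 181.7) [(0, [367.3, 189.8]), (10, [367.6, 185.7]), (20, [367.9, 181.6]), (30, [368.2, 177.4])]
c4 (379.5, 173.8) [(0, [374.0, 180.9]), (10, [374.3, 176.8]), (20, [374.6, 172.7]), (30, [375.0, 168.6])]
c5 (390, 163) [(0, [386.6, 169.9]), (10, [386.9, 165.9]), (20, [387.3, 161.8]), (30, [387.7, 157.7])]
pin scene ray at z=104,97 [ 509.73851432 -265.65605371  104.        ] [ 504.675355   -261.55254941   97.        ]
[413.72708812 278.62049768] [416.22185518 278.58269166]
250 187 132  61   1  14  11   9  15  19  19   7  20  19  21  22  11  14  14  14 133 167 168 170 167
251 224 182 110  11  17  12  12  15  11  15  16  14  18  20  24  19  15  17  37 137 170 169 170 169
252 238 228 176  75  11  15  13   9  11  17  12  16  19  22  19  21  12  20  41 139 170 166 167 170
253 239 238 234 178  47   7   9  15  14  18  11  14  19  16  20  24  11  13  43 136 167 167 168 171
254 239 239 238 201  91  12  13  13  17  10  12  17  19  24  25  17  12  13  41 137 168 171 170 171
255 239 239 239 202  94  16  12  11   8  18  15  15  18  22  21  19  12  11  39 138 171 172 170 166
256 239 239 238 23
[... 881 characters left out ...]

265 240 190  50  30  31  36  37  41  41  42  44  38  33  29  18  17  17 200 234 231 228 220 193 171
266 240 205  93  21  25  26  33  32  36  37  30  26  24  18  19  18  16 202 239 236 233 231 227 211
267 240 207  98  18  12  15  18  21  23  22  22  18  18  21  18  11  14 138 223 239 237 233 232 229
268 239 209  96  17  20  21  19  20  18  20  17  12  17  15  17  16  15  59 154 227 239 238 235 232
269 239 223 139  20  13  18  18  19  16  20  24  19  20  20  17  23   8  42  90 161 228 241 238 235
270 239 208 102  14  13  14  20  15  21  17  17  14  15  21  15  14  13  41  77  99 161 227 240 239
271 221 147  68  10  19  11  13  12  19  21  18  14  14  15  21  20  18  28  73  88 120 218 240 240
```

A finger corner shows at (238,264), lying over the knob's top face, so the tips sit at about knob-top height (true z about 104–108) against a reported 78.5. The real tip is therefore 25–30 mm above the reported TCP. I'll open, go 26 mm lower and grip again.

Request:
drive_tool(
  targets=[
    {"jaw":0.6,"travel":[0,0,-0.01],"twist":0},
    {"jaw":0.6,"travel":[0,0,-0.01],"twist":0},
    {"jaw":0.6,"travel":[0,0,-0.01],"twist":0},
    {"jaw":0.6,"travel":[0,0,-0.01],"twist":0},
    {"jaw":0.6,"travel":[0,0,-0.01],"twist":0},
    {"jaw":0.6,"travel":[0,0,-0.01],"twist":0},
    {"jaw":0.6,"travel":[0,0,-0.01],"twist":0},
    {"jaw":0.6,"travel":[0,0,-0.01],"twist":0},
  ],
)

```text
t: 10.92
eef_pos: [504.1, -258.9, 88.4]
tcp_rot: [3.141, -0.0, 2.906]
ft_force: [0.5, 0.3, -0.4]
opening: 0.51
grip_force: 0.0
```

Request:
drive_tool(
  targets=[
    {"jaw":0.6,"travel":[0,0,0.01],"twist":0},
    {"jaw":0.6,"travel":[0,0,0.022],"twist":0},
    {"jaw":0.6,"travel":[0,0,0.031],"twist":0},
    {"jaw":0.6,"travel":[0,0,0.036],"twist":0},
    {"jaw":0.6,"travel":[0,0,0.036],"twist":0},
  ],
)

```text
t: 11.33
eef_pos: [503.6, -258.6, 51.0]
tcp_rot: [3.141, -0.002, 2.906]
ft_force: [-0.7, -0.1, -0.4]
opening: 0.6
grip_force: 0.0
```

Request:
drive_tool(
  targets=[
    {"jaw":0,"travel":[0,0,0],"twist":0},
    {"jaw":0,"travel":[0,0,0],"twist":0},
    {"jaw":0,"travel":[0,0,0],"twist":0},
    {"jaw":0,"travel":[0,0,0],"twist":0},
    {"jaw":0,"travel":[0,0,0],"twist":0},
    {"jaw":0,"travel":[0,0,0],"twist":0},
    {"jaw":0,"travel":[0,0,0],"twist":0},
    {"jaw":0,"travel":[0,0,0],"twist":0},
  ],
)

```text
t: 12.0
eef_pos: [504.3, -259.2, 52.7]
tcp_rot: [-3.141, 0.001, 2.906]
ft_force: [-1.4, -2.5, 1.5]
opening: 0.25
grip_force: 29.6
```

```bash
python3 -c "
from h import *
rep()"
```

```text
t 12.0 pos [ 504.3 -259.2   52.7] rpy [-3.141e+00  1.000e-03  2.906e+00] F [-1.4 -2.5  1.5] open 0.25 gf 29.6
in K [ 121.9 -394.7   -2.3]
```

The pin is gripped: the opening is 0.25, which matches the 24 mm knob, at 29.6 N. I'll lift it clear and carry it to the gate.

Request:
drive_tool(
  targets=[
    {"jaw":0,"travel":[0,0,-0.01],"twist":0},
    {"jaw":0,"travel":[0,0,-0.025],"twist":0},
    {"jaw":0,"travel":[0,0,-0.045],"twist":0},
    {"jaw":0,"travel":[0,0,-0.07],"twist":0},
    {"jaw":0,"travel":[0,0,-0.095],"twist":0},
    {"jaw":0,"travel":[0,0,-0.115],"twist":0},
    {"jaw":0,"travel":[0,0,-0.12],"twist":0},
    {"jaw":0,"travel":[0,0,-0.12],"twist":0},
  ],
)

```text
t: 12.67
eef_pos: [504.6, -259.0, 174.0]
tcp_rot: [-3.141, 0.003, 2.906]
ft_force: [-0.7, -0.1, -1.5]
opening: 0.251
grip_force: 29.5
```

Request:
drive_tool(
  targets=[
    {"jaw":0,"travel":[0.005,0.015,0],"twist":0},
    {"jaw":0,"travel":[0.013,0.04,0],"twist":0},
    {"jaw":0,"travel":[0.022,0.07,0],"twist":0},
    {"jaw":0,"travel":[0.03,0.1,0],"twist":0},
    {"jaw":0,"travel":[0.039,0.13,0],"twist":0},
    {"jaw":0,"travel":[0.048,0.16,0],"twist":0},
    {"jaw":0,"travel":[0.057,0.19,0],"twist":0},
    {"jaw":0,"travel":[0.066,0.22,0],"twist":0},
  ],
)

```text
t: 13.33
eef_pos: [489.8, -27.3, 171.0]
tcp_rot: [3.141, -0.003, 2.906]
ft_force: [0.9, -0.3, -0.7]
opening: 0.248
grip_force: 29.5
```

Request:
drive_tool(
  targets=[
    {"jaw":0,"travel":[0.009,0.03,0],"twist":0},
    {"jaw":0,"travel":[0.018,0.06,0],"twist":0},
    {"jaw":0,"travel":[0.027,0.09,0],"twist":0},
    {"jaw":0,"travel":[0.036,0.12,0],"twist":0},
    {"jaw":0,"travel":[0.045,0.15,0],"twist":0},
    {"jaw":0,"travel":[0.051,0.17,0],"twist":0},
    {"jaw":0,"travel":[0.053,0.176,0],"twist":0},
    {"jaw":0,"travel":[0.053,0.176,0],"twist":0},
  ],
)

```text
t: 14.0
eef_pos: [479.7, 155.3, 171.3]
tcp_rot: [-3.141, -0.002, 2.908]
ft_force: [0.4, -0.8, -0.9]
opening: 0.251
grip_force: 29.5
```

```bash
python3 -c "
from h import *
rep([480,154.5,160])
s=snap('scene','pics/scene11.png');p=state()['eef_pos']
for z in (p[2]-52.7,p[2]-52.7+70): print(z,proj(s,[p[0],p[1],z]).round(1))
cv2.imwrite('pics/crop11.png',cv2.resize(cv2.imread('pics/scene11.png')[80:190,320:440],None,fx=5,fy=5,interpolation=cv2.INTER_CUBIC))
q=s['frame'].astype(int)
for y in range(104,160,2): print(y,' '.join('%3d'%q[y,x].mean() for x in range(354,404,2)))
"
```

```text
t 14.0 pos [479.7 155.3 171.3] rpy [-3.141e+00 -2.000e-03  2.908e+00] F [ 0.4 -0.8 -0.9] open 0.251 gf 29.5
in K [  1.6   2.8 116.3]
travel [-0.5 -0.7 11.3]
118.83556196780295 [379.9 125. ]
188.83556196780296 [382.4  93.7]
104 149 146 147 147 148 146 148 147 147 145 146 147 144  68  39  41  99 149 146 148 147 146 147 147 148
106 146 148 148 147 148 146 147 148 149 148 146 146 147  63  42  42 124 147 148 148 149 147 148 149 148
108 147 147 146 147 147 148 148 148 148 149 147 148 149  46  40  42 137 150 149 147 151 149 150 148 147
110 148 150 148 149 150 151 151 149 145 147 148 149 149  43  40  41 142 151 149 151 150 149 149 148 148
112 151 148 148 149 150 151 149 147 149 151 151 150 134  37  41  41 145 151 149 151 152 150 146 151 152
114 149 149 151 151 152 150 150 149 152 153 150 147 126  40  42  35 150 150 150 147 149 150 150 151 150
116 152 151 154 151 151 151 151 152 151 148 149 151  98  40  43  59 152 150 151 151 150 152 152 151 151
118 152 153 151 150 149 153 151 149 148 149 153 156  94  42  45  74 150 152 150 152 152 150 149 153 151
120 151 148 151 150 154 152 149 148 153 154 1
[... 1334 characters left out ...]
 154 184  62  93 131 135 133 129 130 139 141 103 117 153 156 158 154 151 155
148 150 149 149 149 150 153 155 154  59  64  69  88 103 114 108  99  93 126 114 132 154 152 154 154 151
150 150 150 149 148 153 154 153 147  60  69  69  68  70  72  72  75  75 124 132 124 116 156 153 151 154
152 151 148 149 153 154 151 150 135  68  64  70  72  73  69  74  71  63  65 103 132 126 147 152 150 155
154 149 152 154 153 155 148 148 121  86  67  69  71  71  67  71  66  62  62  63  85 130 133 148 155 153
156 152 154 153 152 149 150 151 107  67 120  92  72  71  70  68  62  62  62  61  62  70 112 132 140 153
158 156 152 153 148 149 151 152 106  59  68  93 108 128 131 134 110  71  59  61  63  63  64  94 132 129
```

The scene pixels show the pin tip at (380.3,127.5), directly above the knuckle hole centre at (380.3,142). I only need a 1 mm trim, so I'll lower in stages and watch the force.

Request:
drive_tool(
  targets=[
    {"jaw":0,"travel":[-0.001,0.0005,0.01],"twist":0},
    {"jaw":0,"travel":[-0.001,0.0005,0.022],"twist":0},
    {"jaw":0,"travel":[-0.001,0.0005,0.032],"twist":0},
    {"jaw":0,"travel":[-0.001,0.0005,0.038],"twist":0},
    {"jaw":0,"travel":[-0.001,0.0005,0.042],"twist":0},
    {"jaw":0,"travel":[-0.001,0.0005,0.046],"twist":0},
    {"jaw":0,"travel":[-0.001,0.0005,0.048],"twist":0},
    {"jaw":0,"travel":[-0.001,0.0005,0.048],"twist":0},
  ],
)

```text
t: 14.72
eef_pos: [482.0, 154.0, 124.2]
tcp_rot: [-3.141, -0.0, 2.906]
ft_force: [-0.4, -1.0, -1.0]
opening: 0.251
grip_force: 29.5
```

```bash
python3 -c "
from h import *
rep()
s=snap('scene','pics/scene12.png')
q=s['frame'].astype(int)
for y in range(116,152,2): print(y,' '.join('%3d'%q[y,x].mean() for x in range(362,400,2)))
"
```

```text
t 14.72 pos [482.  154.  124.2] rpy [-3.141 -0.     2.906] F [-0.4 -1.  -1. ] open 0.251 gf 29.5
in K [ 4.1  2.  69.2]
116 150 150 152 154 152 150  92  72  30   6  11  16  17  14  77 132 150 152 151
118 154 154 154 152 147 151 104  58  81  57  44  35  49  73  84 141 156 154 152
120 155 153 149 150 154 155 154 113  49  55  65  70  71  59  75 151 151 152 153
122 154 149 150 155 155 155 152 154 149  43  43  40 117 134 150 154 154 152 154
124 148 150 154 155 151 149 154 155 153  38  44  40 149 153 152 154 154 154 154
126 152 154 153 153 154 155 154 152 130  42  44  38 152 153 153 154 154 156 154
128 155 153 152 150 152 153 153 153  99  38  41  60 152 155 155 155 155 155 152
130 151 152 153 154 152 153 152 153  95  42  41 102 153 156 156 154 155 151 154
132 153 155 153 153 153 151 152 152  83  42  42 111 155 156 155 152 149 153 154
134 152 154 154 154 153 153 152 150  70  45  39 142 157 154 154 151 153 155 157
136 153 153 153 153 152 151 151 149  49  42  42 140 156 152 153 154 154 154 157
138 155 153 151 152 150 143 139 139  45  42  40 133 144 152 152 155 157 156 157
140 153 152 151 152 143 136 129  76  38  44  39  98 136 143 156 157 157 156 159
142 216 196 154 151 131 138 107  58  40  40  39  63 127 139 135 157 157 156 155
144 157 185 218 197  98 138 133  78  38  40  48  80 136 138 116 158 156 154 157
146 150 152 157 182  58  93 134 140 131 125 128 139 141 100 122 153 154 157 157
148 150 151 155 142  57  67  70  92 103 114 114  98  92 125 114 135 156 155 154
150 153 156 154 133  57  65  66  70  73  71  72  71  78 126 132 120 119 156 155
```

The pin is inside the upper hole, laterally centred and with no contact force. I'll lower it further.

Request:
drive_tool(
  targets=[
    {"jaw":0,"travel":[0,0,0.006],"twist":0},
    {"jaw":0,"travel":[0,0,0.012],"twist":0},
    {"jaw":0,"travel":[0,0,0.018],"twist":0},
    {"jaw":0,"travel":[0,0,0.023],"twist":0},
    {"jaw":0,"travel":[0,0,0.026],"twist":0},
    {"jaw":0,"travel":[0,0,0.028],"twist":0},
  ],
)

```text
t: 15.27
eef_pos: [481.9, 154.1, 95.9]
tcp_rot: [-3.141, -0.001, 2.906]
ft_force: [0.3, -0.3, 0.1]
opening: 0.249
grip_force: 29.5
```

Request:
drive_tool(
  targets=[
    {"jaw":0,"travel":[0,0,0.007],"twist":0},
    {"jaw":0,"travel":[0,0,0.014],"twist":0},
    {"jaw":0,"travel":[0,0,0.02],"twist":0},
    {"jaw":0,"travel":[0,0,0.025],"twist":0},
    {"jaw":0,"travel":[0,0,0.028],"twist":0},
    {"jaw":0,"travel":[0,0,0.028],"twist":0},
  ],
)

```text
t: 15.77
eef_pos: [481.8, 154.1, 67.8]
tcp_rot: [-3.141, -0.001, 2.906]
ft_force: [-0.3, -0.6, -0.2]
opening: 0.25
grip_force: 29.5
```

No contact force, and the pin is 4 mm short of home. I'll lower 3 mm, release, and rise straight up.

Request:
drive_tool(
  targets=[
    {"jaw":0,"travel":[0,0,0.002],"twist":0},
    {"jaw":0,"travel":[0,0,0.003],"twist":0},
    {"jaw":0.6,"travel":[0,0,0.003],"twist":0},
    {"jaw":0.6,"travel":[0,0,0.003],"twist":0},
    {"jaw":0.6,"travel":[0,0,0.003],"twist":0},
    {"jaw":0.6,"travel":[0,0,0.003],"twist":0},
    {"jaw":0.6,"travel":[0,0,0.003],"twist":0},
    {"jaw":0.6,"travel":[0,0,0.003],"twist":0},
  ],
)

```text
t: 16.43
eef_pos: [482.1, 154.2, 65.6]
tcp_rot: [3.141, 0.0, 2.906]
ft_force: [0.3, -0.3, 0.7]
opening: 0.582
grip_force: 0.0
```

Request:
drive_tool(
  targets=[
    {"jaw":0.6,"travel":[0,0,-0.005],"twist":0},
    {"jaw":0.6,"travel":[0,0,-0.02],"twist":0},
    {"jaw":0.6,"travel":[0,0,-0.045],"twist":0},
    {"jaw":0.6,"travel":[0,0,-0.075],"twist":0},
    {"jaw":0.6,"travel":[0,0,-0.1],"twist":0},
    {"jaw":0.6,"travel":[0,0,-0.12],"twist":0},
    {"jaw":0.6,"travel":[0,0,-0.12],"twist":0},
    {"jaw":0.6,"travel":[0,0,-0.12],"twist":0},
  ],
)

```text
t: 17.1
eef_pos: [482.3, 154.2, 186.5]
tcp_rot: [3.141, 0.002, 2.906]
ft_force: [-0.2, -0.1, -0.4]
opening: 0.6
grip_force: 0.0
```

```bash
python3 -c "
from h import *
rep()
s=snap('scene','pics/scene13.png')
cv2.imwrite('pics/crop13.png',cv2.resize(cv2.imread('pics/scene13.png')[80:380,260:500],None,fx=2,fy=2,interpolation=cv2.INTER_CUBIC))
"
```

```text
t 17.1 pos [482.3 154.2 186.5] rpy [3.141e+00 2.000e-03 2.906e+00] F [-0.2 -0.1 -0.4] open 0.6 gf 0.0
in K [  4.4   2.3 131.5]
```

View pics/crop13.png

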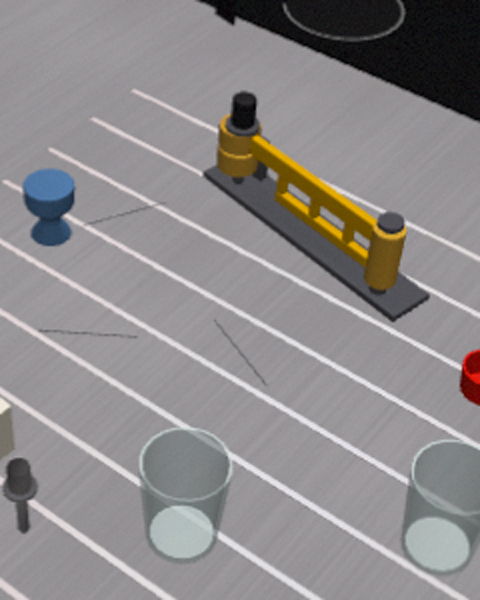

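The pin stands upright at crop (243,110), with its flange on the gate knuckle and its tip showing below the keeper at (238,180). The gate is shut, the tumbler is untouched and the gripper is clear, so I'll hand in.

```bash
python3 -c "
from cell import job_done
print(job_done())"
```

```text
the job is handed in; nothing more can be done
None
```

The gate is shut and locked: the pin stands fully home through both knuckles and is released, the tumbler is untouched, and the job was handed in at about 17 s (no verdict came back). The fingertips sat about 25–30 mm higher than the reported TCP, so the first gate push and the first grasp missed before I corrected for it.

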